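# Close up the vial case: fold the retaining flap, then shut the cover

### The arm

A 6-joint arm with a two-finger parallel gripper is mounted at the origin on the work surface. World frame = base frame: x ahead of the robot, y to its left, z up, the work surface at z = 0. Lengths are in m, angles in degrees, forces in N, time in s.
With the tool pointing down it reaches from about 0.35 to 0.875 m from the base axis. Payload 4.2 kg.
Tool frame: the origin (TCP) lies at the centre of the arm's flange, where the gripper is bolted on; the fingertips stand 182 mm ahead of it and the grasp point (between the pads) lies 164 mm ahead of it (r.nose_length is the distance from the TCP to the fingertips, in m); z points along the fingers, y is the line along which they close (so a half turn about z gives the same grasp; the last joint's range is limited). The gripper opens to 87 mm and grips with 3 to 60 N. Pads are 19 mm wide; open, the fingers measure 117 mm over their backs; the gripper's body (75 mm by 190 mm) begins 51 mm behind the grasp point.
Start: joints at [-57.09, 22.042, 0.453, 0, -68.411, -14.817], TCP at [0.194, -0.594, 0.405] pointing down, gripper open.
Joint ranges: [-179.83, 179.83], [-69.29, 118.12], [-61.27, 80.66], [-181.25, 117.63], [-171.15, -9.14], [-177.46, 177.46]. Speed limits (degrees/s): [159.86, 159.86, 180, 180, 180, 180].

### API

Orientations are given as a 3x3 rotation matrix whose columns are the frame's x, y, z axes.
In Python, from station import r, vision gives the robot as it stands. The module is installed in compiled form; this text tells all that it offers.
- The arm moves only by the shell command python3 -m creep 'ROWS'. ROWS is JSON, a list of rows, each a list of 7 numbers: the opening, from -1 (shut) to 1 (fully open), then the shift along the tool's x, y, z in mm, then the turn, a rotation vector about the tool's x, y, z in degrees. A call has 1 to 8 rows; each row is the pose to reach, as a shift and turn from the pose commanded when the call began, along the tool's axes at that moment; what a row does not reach only later rows make up. A row lasts 1/12 s, in which the tool goes at most 41.7 mm and 7.16 degrees, less where a joint would pass 70% of its speed; a pose out of reach is approached as far as the arm can. A call with a gripper value outside its range is refused whole. The fingers move at their own pace and stop on an object; the grip force is fixed at half the most. Time passes only in rows, so rows that repeat a pose let the fingers close. It gives the time, the measured TCP pose, the force, the opening and the grip force at its end, in the units of the state.
- r.sense(): the state, without advancing time (a new reading comes with each control period).
- vision.capture(name): name is "scene" or "side" or "wrist"; returns (picture, depth): 420x560x3 uint8, red, green, blue; 420x560 float32, m along the optical axis (not along the pixel's ray), 0 where there is no reading.
- vision.camera_model(name): a dict with "vertical_fov" (degrees; the focal length in pixels is half the picture's height over the tangent of half this angle, whatever the lens; pixels are square), "cx", "cy" (the principal point, pixels), "extrinsics" (4x4, takes a point from camera to world coordinates); the wrist camera has in their place "mount" (4x4, takes a point from camera to tool coordinates, whose origin is the TCP and whose axes are the flange's). Camera axes: x right, y down, z forward; pixel columns grow to the right and rows downward; lengths in m; the calibration is good to about 2 mm. A picture is of the moment at which its call begins: read the wrist's pose just before it. camera_model takes no time and is no camera call.
- r.finish_job(): hands the job in; it is judged then, once.
Trained networks look in the newest picture that a camera, given by its name, has taken for a name from the list of things; names that differ only in an ending like _2 or _b are one class to them, and where a whole thing is asked for, a point or a joint stands for the part that bears it (a point fixed in the world has none). Each returns a list of dicts, best first, with "conf" (0 to 1); they miss things now and then, are a little off and sometimes report something else, mostly with a low value. They report only what shows in the picture. A call takes as long as a camera call.
- vision.find_in(camera, thing): "uv" ([column, row] in pixels, amid what is visible of it).
- vision.cut_out(camera, thing): "region" (420x560 bool, what is visible of it) and "uv" ([column, row] in pixels, amid what is visible of it).
The state is a dict: "time_s": time; "joints": joint angles; "joint_velocities": joint speeds; "effort": joint torques, N m; "tcp_pos": TCP position; "ee_rot": TCP orientation; "wrist_force": force on the tool from outside, world axes, zero at the start; "moment": the same for the moment, N m; "gripper_width": opening from 0.0 (shut) to 1.0 (fully open); "gripper_force": force on a finger pad.
Only numpy, scipy, OpenCV 4.12 (cv2) and the standard library are available. Lean on these libraries where they do the work, as an engineer would, in place of code of your own. Each camera call takes 0.05 s, during which the arm holds its last target. There are 200 camera calls.

### The job

Close up the open metal sample case on the lab bench using only the fingertips: first push the upright white retaining flap inside it down flat over the vials, then swing the hinged cover over until it is fully shut. Only push: do not lift or carry anything, keep the case standing where it is, and leave the bottle, beaker and jar around it alone.

Things in the scene. Friction and masses are not known exactly. Their poses are not given: they have to be found in the camera images.
- case: Open-topped aluminium case, 260 mm along its own x, 160 mm along its own y, rim 80 mm above the bench, walls 6 mm; black corner pieces; 3 kg, standing loose on four rubber feet. Origin: centre of its underside, on the bench. Its z points up. The cover is hinged along its -y rim, the flap is hinged inside along its +y wall. A rack of white-capped glass vials stands inside, cap tops 58 mm above the bench.
- flap (a joint): Angle of the flap, rad: 0 = folded flat over the vials, about 1.57 = upright (stop at 1.85, leaning outwards to the case's +y side). It folds towards the case's -y side. White plastic plate, 200 mm along the case's x, 105 mm from hinge to free edge, 5 mm thick (2.5 mm either side of the hinge plane), dark rubber pad on its vial side. Stiff hinge: it stays where it is left; about 1 N at the free edge moves it.
- flap_hinge (a point): Middle of the flap's hinge line, which runs along the case's x: in the case's frame at x 0, y +58 mm, z 66 mm.
- flap_edge (a point): Middle of the flap's free edge, 105 mm from the hinge line; moves with the flap. When folded it lies at y -47 mm, z 66 mm in the case's frame, below the rim.
- cover (a joint): Angle of the cover, rad: 0 = fully shut, 1.57 = standing upright on the case's -y rim, more (stop at 2.1) = leaning back outwards. It closes towards the case's +y side. Aluminium panel, 260 mm along the case's x, 160 mm from hinge to free edge, 10 mm thick, dark liner inside. Stiff hinge: it stays where it is left and does not fall shut; up to about 5 N square to it at the free edge moves it.
- cover_hinge (a point): Middle of the cover's hinge line, which runs along the case's x, on the cover's inner face: in the case's frame at x 0, y -80 mm, z 80 mm.
- cover_edge (a point): Middle of the cover's free edge, on its inner face (the outer face is 10 mm farther out), 160 mm from the hinge line; moves with the cover. When shut it lies at y +80 mm, z 80 mm in the case's frame.
- amber_bottle: Bystander: brown bottle with a white cap, 60 mm across, 115 mm tall, loose. Origin: centre of its underside.
- beaker: Bystander: white open beaker, 64 mm across, 85 mm tall, loose. Origin: centre of its underside.
- jar: Bystander: clear jar with a black cap, 56 mm across, 60 mm tall, loose. Origin: centre of its underside.

How it is judged (in metres and radians):
On the way, in this order (a step that is already met when the one before it is completed fails the run):
1. the flap is folded down flat (within 0.08 rad) while the cover still stands open (value of joint flap below 0.08 rad and value of joint cover above 0.9 rad), for 0.2 s.
2. the cover is shut (within 0.04 rad) over the folded flap (value of joint cover below 0.04 rad and value of joint flap below 0.08 rad), for 0.2 s.
At the end, for the whole second after the job is handed in: The flap lies flat over the vials (within 0.08 rad), the cover is fully shut over it (within 0.04 rad, about 6 mm at its free edge), the case stands flat within 30 mm of where it stood, and the bottle, beaker and jar stand within 20 mm of where they stood (all of step 2 and distance of case from where it was at the start of the episode below 0.03 m and angle between case's own z axis and vertical below 0.03 rad and linear speed of case below 0.02 m/s and distance of each of amber_bottle, beaker, jar from where it was at the start of the episode below 0.02 m); the robot touches nothing.
It fails at once if the cover was swung down while the flap still stood up (value of joint cover below 0.9 rad and value of joint flap above 0.3 rad).
It fails at once if the case was shoved more than 30 mm, lifted or tipped (distance of case from where it was at the start of the episode above 0.03 m or height (world z) of case above 0.01 m or angle between case's own z axis and vertical above 0.1 rad).
It fails at once if the bottle, beaker or jar was pushed, knocked over, lifted or carried (distance of any of amber_bottle, beaker, jar from where it was at the start of the episode above 0.02 m or angle between any of amber_bottle, beaker, jar's own z axis and vertical above 0.3 rad).
It also fails if it takes over 56 s, if anything falls off the work surface, if the arm or the gripper's body presses on something with over 40 N, if the wrist force passes 120 N, or if a joint passes its speed limit or range.

## Working session

There is one attempt and no reset: what is moved stays moved. The work goes in short steps, Python scripts to look and compute and a shell command to move; the robot and the scene stay as the last step left them, time stands still between calls to the robot, and variables do not carry over. Pictures are saved under pics/ and viewed, at most 10 in all, crops included, and the job is handed in when it is done.

```bash
mkdir -p pics; cat > h.py <<'E'
import numpy as np, cv2
from station import r, vision
def cam(name):
    m=vision.camera_model(name); f=210/np.tan(np.radians(m["vertical_fov"]/2))
    if "extrinsics" in m: T=np.array(m["extrinsics"])
    else:
        s=r.sense(); W=np.eye(4); W[:3,:3]=s["ee_rot"]; W[:3,3]=s["tcp_pos"]; T=W@np.array(m["mount"])
    return f,m["cx"],m["cy"],T
def cloud(name,depth,c=None):
    f,cx,cy,T=c or cam(name)
    v,u=np.mgrid[:420,:560]; P=np.stack([(u-cx)/f*depth,(v-cy)/f*depth,depth],-1)
    return P@T[:3,:3].T+T[:3,3]
def snap(name,fn=None):
    c=cam(name); p,d=vision.capture(name)
    if fn: cv2.imwrite("pics/"+fn,cv2.cvtColor(p,cv2.COLOR_RGB2BGR))
    return p,d,cloud(name,d,c)
E
python3 - <<'E'
from h import *
s=r.sense(); print(s["time_s"],s["tcp_pos"],np.round(s["ee_rot"],3).tolist(),s["gripper_width"],r.nose_length)
ims=[]
for n in("scene","side"):
    p,d,P=snap(n); ims.append(p); np.save(n+".npy",P)
    np.save(n+"_d.npy",d)
    for t in("case","flap","cover","amber_bottle","beaker","jar","flap_hinge","flap_edge","cover_hinge","cover_edge"):
        c=(vision.cut_out if t in("case","flap","cover","amber_bottle","beaker","jar") else vision.find_in)(n,t)
        for k in c[:1]:
            u,v=np.int_(k["uv"]); q=""
            if "region" in k:
                Q=P[k["region"]&(d>0)]; q=np.round([np.percentile(Q,2,0),np.percentile(Q,98,0)],3).tolist(); np.save(f"{n}_{t}.npy",k["region"])
            print(n,t,round(k["conf"],2),u,v,np.round(P[v,u],3),q)
im=np.hstack(ims); cv2.imwrite("pics/a.png",cv2.cvtColor(cv2.resize(im,(800,300)),cv2.COLOR_RGB2BGR))
cv2.imwrite("pics/b.png",cv2.cvtColor(ims[0],cv2.COLOR_RGB2BGR))
print(r.sense()["time_s"])
E
```

```text
0.0 [ 0.1940702  -0.59388274  0.40363909] [[-0.951, -0.31, -0.001], [-0.31, 0.951, 0.002], [0.0, 0.002, -1.0]] 1.0023730782404578 0.1822
scene case 0.63 321 207 [0.5   0.105 0.038] [[0.393, -0.042, 0.009], [0.68, 0.196, 0.238]]
scene flap 0.58 348 184 [0.528 0.148 0.131] [[0.416, 0.11, 0.059], [0.598, 0.181, 0.171]]
scene cover 0.95 271 196 [ 0.582 -0.003  0.175] [[0.446, -0.056, 0.052], [0.685, 0.048, 0.24]]
scene amber_bottle 0.58 176 233 [ 0.568 -0.184  0.078] [[0.537, -0.216, 0.007], [0.576, -0.162, 0.116]]
scene beaker 0.65 441 206 [0.525 0.353 0.038] [[0.519, 0.316, 0.006], [0.577, 0.372, 0.085]]
scene jar 0.93 379 152 [0.374 0.254 0.061] [[0.331, 0.24, 0.007], [0.377, 0.288, 0.062]]
scene flap_hinge 0.62 344 181 [0.517 0.142 0.129] 
scene flap_edge 0.96 344 181 [0.517 0.142 0.129] 
scene cover_hinge 0.59 275 196 [0.61  0.001 0.205] 
scene cover_edge 0.82 270 193 [ 0.583 -0.005  0.184] 
side case 0.7 301 173 [ 0.61  -0.002  0.218] [[0.392, -0.053, 0.011], [0.673, 0.191, 0.239]]
side flap 0.87 314 138 [0.501 0.137 0.136] [[0.413, 0.108, 0.068], [0.593, 0.175, 0.172]]
side cover 0.74 283 175 [ 0.568 -0.01   0.181] [[0.442, -0.058, 0.084], [0.678, 0.04, 0.24]]
side amber_bottle 0.81 204 254 [ 0.561 -0.205  0.086] [[0.531, -0.222, 0.01], [0.572, -0.169, 0.117]]
side beaker 0.62 380 135 [0.553 0.314 0.074] [[0.515, 0.313, 0.005], [0.573, 0.372, 0.086]]
side jar 0.64 306 109 [0.356 0.248 0.062] [[0.329, 0.24, 0.021], [0.374, 0.287, 0.063]]
side flap_hinge 0.88 317 141 [0.508 0.14  0.131] 
side flap_edge 0.78 319 139 [0.513 0.141 0.14 ] 
side cover_hinge 0.56 285 176 [ 0.572 -0.008  0.18 ] 
side cover_edge 0.75 285 177 [ 0.571 -0.007  0.175] 
1.1
```

View pics/a.png

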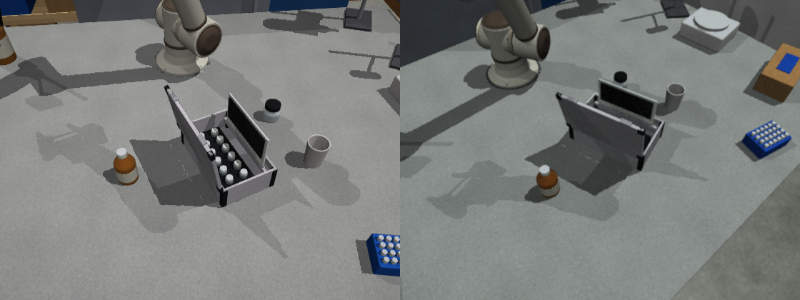

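Two views: the case stands with the cover on its −y (left) side, leaning back slightly, and the flap upright towards the jar and beaker. Next I fit planes to both.

```bash
cat > fit.py <<'E'
from h import *
def plane(Q):
    for _ in range(6):
        c=Q.mean(0); n=np.linalg.svd(Q-c,full_matrices=False)[2][2]; e=abs((Q-c)@n); Q=Q[e<max(.003,1.5*np.median(e))]
    return c,n*np.sign(n[1]),Q
E
python3 - <<'E'
from fit import *
for n in("scene","side"):
    P=np.load(n+".npy"); d=np.load(n+"_d.npy")
    for t in("flap","cover"):
        R=cv2.erode(np.load(f"{n}_{t}.npy").astype(np.uint8),np.ones((5,5)))>0
        c,nn,Q=plane(P[R&(d>0)]); print(n,t,len(Q),c.round(4),nn.round(4),"yaw y-axis",np.degrees(np.arctan2(nn[1],nn[0])).round(2),"tilt",np.degrees(np.arcsin(nn[2])).round(2), Q.min(0).round(3),Q.max(0).round(3))
# rim points / footprint
A=np.concatenate([np.load(n+".npy")[(np.load(n+"_d.npy")>0)] for n in("scene","side")])
B=A[(A[:,2]>.074)&(A[:,2]<.084)&(A[:,0]>.36)&(A[:,0]<.74)&(A[:,1]>-.1)&(A[:,1]<.225)]
rc=cv2.minAreaRect((B[:,:2]*1000).astype(np.float32)); print("rim",len(B),rc)
C=A[(A[:,2]>.02)&(A[:,2]<.07)&(A[:,0]>.38)&(A[:,0]<.74)&(A[:,1]>-.1)&(A[:,1]<.225)]
print("body",len(C),cv2.minAreaRect((C[:,:2]*1000).astype(np.float32)))
for t in("amber_bottle","beaker","jar"):
    Q=np.concatenate([np.load(n+".npy")[np.load(f"{n}_{t}.npy")&(np.load(n+"_d.npy")>0)] for n in("scene","side")])
    print(t,np.percentile(Q,3,0).round(3),np.percentile(Q,97,0).round(3))
E
```

```text
scene flap 1744 [0.5197 0.1447 0.1253] [-0.347   0.9377  0.0166] yaw y-axis 110.31 tilt 0.95 [0.424 0.11  0.071] [0.6   0.177 0.17 ]
scene cover 1643 [ 0.5881 -0.0026  0.1858] [-0.3382  0.925   0.173 ] yaw y-axis 110.08 tilt 9.96 [ 0.454 -0.059  0.092] [0.69  0.051 0.24 ]
side flap 1966 [0.5072 0.1399 0.1238] [-0.342   0.9393  0.0277] yaw y-axis 110.01 tilt 1.59 [0.415 0.107 0.072] [0.593 0.174 0.168]
side cover 4038 [ 0.5669 -0.0088  0.1745] [-0.3359  0.9245  0.1803] yaw y-axis 109.97 tilt 10.39 [ 0.437 -0.065  0.091] [0.684 0.047 0.243]
rim 1555 ((526.0726318359375, 85.4691390991211), (267.6341857910156, 173.45245361328125), 20.08525848388672)
body 8136 ((522.8034057617188, 93.2298583984375), (270.4244079589844, 176.45620727539062), 19.921056747436523)
amber_bottle [ 0.535 -0.22   0.01 ] [ 0.575 -0.164  0.116]
beaker [0.518 0.314 0.007] [0.577 0.372 0.086]
jar [0.331 0.241 0.009] [0.377 0.286 0.062]
```

View pics/b.png

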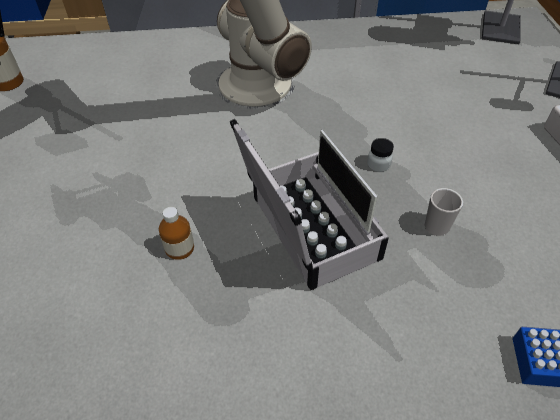

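```bash
cat > go.py <<'E'
# tip position in case frame (mm); optional target -> shift in tool axes + yaw error
import sys
from h import *
C=np.array([.526,.087,0]); a=np.radians(20.1); X=np.array([np.cos(a),np.sin(a),0]); Y=np.array([-np.sin(a),np.cos(a),0]); Z=np.array([0,0,1.])
M=np.stack([X,Y,Z])
if __name__=="__main__":
    s=r.sense(); R=np.array(s["ee_rot"]); tip=np.array(s["tcp_pos"])+R[:,2]*r.nose_length
    print("t",round(s["time_s"],2),"tip",(M@(tip-C)*1e3).round(1),"F",(M@np.array(s["wrist_force"])).round(1),"w",round(s["gripper_width"],2),"j",np.round(s["joints"],0))
    G=np.stack([-Y,-X,-Z],1); rv=cv2.Rodrigues(R.T@G)[0].ravel()
    if len(sys.argv)>1: # goal TCP
        g=C+M.T@(np.array(sys.argv[1:4],float)/1e3)+r.nose_length*Z
        print("shift",(R.T@(g-s["tcp_pos"])*1e3).round(1),"turn",np.degrees(rv).round(1))
E
python3 go.py 0 110 300
```

```text
t 1.1 tip [-545.7 -525.5  222.6] F [-0.   0.5  0.2] w 1.0 j [-57.  22.   0.  -0. -68. -15.]
shift [-523.1  654.2  -77.4] turn [ -0.  -0. -92.]
```

```bash
python3 -m creep '[[-1,0,0,-40,0,0,0],[-1,0,0,-80,0,0,0],[-1,0,0,-80,0,0,0]]'; python3 go.py 0 110 300
```

```text
time_s: 1.35
tcp_pos: [0.1939, -0.5949, 0.4943]
ee_rot: [[-0.95, -0.311, 0.005], [-0.311, 0.95, -0.016], [0.0, -0.017, -1.0]]
wrist_force: [0.4, -0.3, 1.7]
gripper_width: 0.855
gripper_force: 0.0
t 1.35 tip [-546.4 -529.3  312.1] F [ 0.2 -0.4  1.7] w 0.85 j [-57.  19.   9.   0. -79. -15.]
shift [-524.1  654.6    0.9] turn [ -0.7  -0.8 -92. ]
```

```bash
python3 -m creep '[[-1,-260,327,0,0,0,-50],[-1,-260,327,0,0,0,-50],[-1,-260,327,0,0,0,-50],[-1,-260,327,0,0,0,-50],[-1,-260,327,0,0,0,-50],[-1,-260,327,0,0,0,-50],[-1,-260,327,0,0,0,-50],[-1,-260,327,0,0,0,-50]]'; python3 go.py 0 110 300
```

```text
time_s: 2.02
tcp_pos: [0.3102, -0.2798, 0.485]
ee_rot: [[-0.37, -0.929, 0.001], [-0.929, 0.37, -0.001], [-0.0, -0.002, -1.0]]
wrist_force: [0.7, 0.8, 0.3]
gripper_width: 0.247
gripper_force: 0.0
t 2.02 tip [-328.5 -270.5  302.8] F [0.9 0.5 0.3] w 0.25 j [-20.  -2. -18.   0. -74.  -2.]
shift [-502.6    8.3    2.8] turn [ -0.1  -0.  -41.8]
```

```bash
python3 -m creep '[[-1,-500,8,0,0,0,-42],[-1,-500,8,0,0,0,-42],[-1,-500,8,0,0,0,-42],[-1,-500,8,0,0,0,-42],[-1,-500,8,0,0,0,-42],[-1,-500,8,0,0,0,-42],[-1,-500,8,0,0,0,-42],[-1,-500,8,0,0,0,-42]]'; python3 go.py 0 110 300
```

```text
time_s: 2.68
tcp_pos: [0.4295, 0.0317, 0.4853]
ee_rot: [[0.345, -0.939, 0.002], [-0.939, -0.345, 0.001], [-0.0, -0.002, -1.0]]
wrist_force: [0.9, -0.7, -0.8]
gripper_width: 0.006
gripper_force: 0.0
t 2.68 tip [-109.3  -18.8  303.1] F [ 0.7 -0.9 -0.8] w 0.01 j [ 26.  -1. -17.   0. -74.  -6.]
shift [-128.7 -109.8    3.3] turn [-0.1  0.   0.1]
```

```bash
python3 -m creep '[[-1,-128,-110,0,0,0,0],[-1,-128,-110,0,0,0,0],[-1,-128,-110,0,0,0,0],[-1,-128,-110,0,0,0,0],[-1,-128,-110,0,0,0,0],[-1,-128,-110,0,0,0,0]]'; python3 go.py 0 105 150
python3 - <<'E'
from go import *
p,d,P=snap("wrist","w.png")
Q=((P-C)@M.T*1e3)
b=(d>0)&(Q[...,2]>160)&(Q[...,2]<185)&(Q[...,1]>20)&(Q[...,1]<100)
print(b.sum(),np.percentile(Q[b],[3,50,97],0).round(1) if b.any() else "")
b=(d>0)&(Q[...,2]>75)&(Q[...,2]<85)&(Q[...,1]>62)&(Q[...,1]<100)
print(b.sum(),np.percentile(Q[b],[3,50,97],0).round(1) if b.any() else "")
E
```

```text
time_s: 3.18
tcp_pos: [0.4896, 0.1898, 0.4837]
ee_rot: [[0.346, -0.938, -0.001], [-0.938, -0.346, -0.001], [0.0, 0.001, -1.0]]
wrist_force: [0.1, 0.2, -1.4]
gripper_width: 0.004
gripper_force: 0.0
t 3.18 tip [  0.9 109.  301.5] F [ 0.2  0.1 -1.4] w 0.0 j [ 39.   9.  -6.  -0. -75. -19.]
shift [  4.    0.9 151.5] turn [ 0.1 -0.   0.1]
1899 [[-9.020e+01  5.650e+01  1.608e+02]
 [ 1.000e-01  6.070e+01  1.686e+02]
 [ 8.980e+01  6.520e+01  1.709e+02]]
1067 [[-126.5   65.7   75.8]
 [  -0.5   80.7   78.8]
 [ 126.1   84.2   80.4]]
```

View pics/w.png

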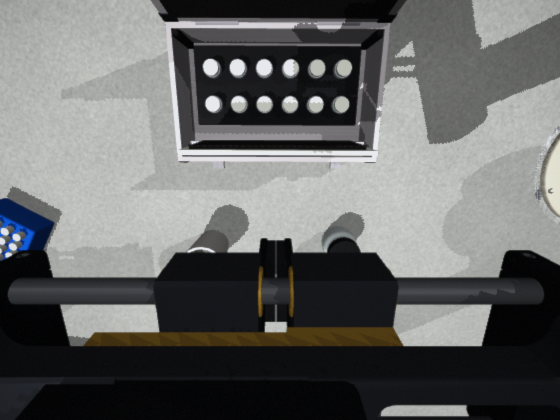

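The wrist view shows the case square to the tool: the flap's top edge lies at rows 145–160, with the fingers clear on its outer side. The frame is right, but I shift the case origin 3 mm along +y.

```bash
sed -i 's/C=np.array(\[.526,.087,0\])/C=np.array([.525,.090,0])/' go.py; python3 -m creep '[[-1,5,0,40,0,0,0],[-1,5,0,80,0,0,0],[-1,5,0,120,0,0,0],[-1,5,0,158,0,0,0],[-1,5,0,160,0,0,0],[-1,5,0,160,0,0,0]]'; python3 go.py 0 78 140
```

```text
time_s: 3.73
tcp_pos: [0.4904, 0.1816, 0.3242]
ee_rot: [[0.343, -0.939, -0.003], [-0.939, -0.343, -0.003], [0.002, 0.004, -1.0]]
wrist_force: [0.4, -0.0, 0.4]
gripper_width: 0.004
gripper_force: 0.0
t 3.73 tip [ -1.6  97.6 142. ] F [ 0.4 -0.2  0.4] w 0.0 j [ 38.  17. -20.   0. -53. -18.]
shift [19.9 -1.   2. ] turn [ 0.2 -0.1 -0.1]
```

```bash
python3 -m creep '[[-1,15,0,4,0,0,0],[-1,27,0,4,0,0,0],[-1,37,0,5,0,0,0],[-1,46,0,6,0,0,0],[-1,55,0,9,0,0,0],[-1,63,0,12,0,0,0],[-1,71,0,17,0,0,0],[-1,79,0,23,0,0,0]]'; python3 go.py -2 -4 66
```

```text
time_s: 4.4
tcp_pos: [0.5184, 0.108, 0.3018]
ee_rot: [[0.344, -0.939, 0.001], [-0.939, -0.344, 0.0], [0.0, -0.001, -1.0]]
wrist_force: [0.6, 1.0, 1.0]
gripper_width: 0.007
gripper_force: 0.6
t 4.4 tip [  0.2  19.2 119.6] F [1.  0.7 1. ] w 0.01 j [ 29.  19. -21.   0. -50.  -9.]
shift [23.2  2.  53.6] turn [-0.1 -0.  -0. ]
```

```bash
python3 -m creep '[[-1,6,0,7,0,0,0],[-1,12,0,15,0,0,0],[-1,16,0,23,0,0,0],[-1,20,0,32,0,0,0],[-1,22,0,41,0,0,0],[-1,23,0,49,0,0,0],[-1,23,0,53,0,0,0],[-1,23,0,53,0,0,0]]'; python3 go.py 0 -4 64
```

```text
time_s: 5.07
tcp_pos: [0.5258, 0.0871, 0.2509]
ee_rot: [[0.345, -0.938, -0.001], [-0.938, -0.345, -0.002], [0.002, 0.002, -1.0]]
wrist_force: [-6.4, -1.4, 18.6]
gripper_width: -0.0
gripper_force: 9.4
t 5.07 tip [-0.6 -3.3 68.7] F [-6.5  0.9 18.6] w -0.0 j [ 27.  23. -24.   0. -43.  -7.]
shift [ 1.  -0.3  4.7] turn [ 0.1 -0.1  0.1]
```

```bash
python3 -m creep '[[-1,0,0,-20,0,0,0],[-1,-5,0,-60,0,0,0],[-1,-10,0,-100,0,0,0],[-1,-10,0,-140,0,0,0],[-1,-10,0,-180,0,0,0],[-1,-10,0,-220,0,0,0],[-1,-10,0,-250,0,0,0],[-1,-10,0,-250,0,0,0]]'; python3 go.py 0 -160 315
python3 - <<'E'
from go import *
p,d,P=snap("scene","s2.png")
Q=((P-C)@M.T*1e3)
b=(d>0)&(Q[...,2]>50)&(Q[...,2]<76)&(abs(Q[...,0])<90)&(abs(Q[...,1])<55)
for y in range(-55,55,15):
    k=b&(Q[...,1]>=y)&(Q[...,1]<y+15); print(y,k.sum(),np.median(Q[k][:,2]).round(1) if k.any() else "")
E
```

```text
time_s: 5.73
tcp_pos: [0.5227, 0.0966, 0.5056]
ee_rot: [[0.345, -0.939, 0.013], [-0.939, -0.345, 0.004], [0.001, -0.013, -1.0]]
wrist_force: [0.1, 0.1, 0.6]
gripper_width: 0.005
gripper_force: 0.0
t 5.73 tip [  2.5   6.8 323.4] F [0.1 0.  0.6] w 0.01 j [ 28.   9.  -3.   0. -77.  -8.]
shift [167.    0.4   8.5] turn [-0.7 -0.1  0.1]
-55 150 67.9
-40 501 68.3
-25 512 68.4
-10 523 68.3
5 512 68.1
20 504 68.4
35 495 68.4
50 164 68.3
```

View pics/s2.png

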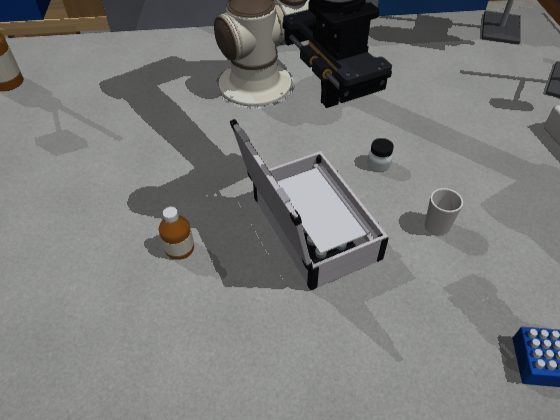

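The flap lies flat: its top face is at 68.3 mm everywhere (around pixel 325,205), the case hasn't moved, and the cover is still open. Next is the outer side of the cover.

```bash
python3 -m creep '[[-1,40,0,0,0,0,0],[-1,80,0,0,0,0,0],[-1,120,0,0,0,0,0],[-1,160,0,0,0,0,0],[-1,167,0,0,0,0,0],[-1,167,0,0,0,0,0],[-1,167,0,0,0,0,0]]'; python3 go.py 0 -160 200
```

```text
time_s: 6.37
tcp_pos: [0.5798, -0.0604, 0.4965]
ee_rot: [[0.342, -0.94, -0.004], [-0.94, -0.342, 0.0], [-0.002, 0.004, -1.0]]
wrist_force: [0.0, 1.3, 0.3]
gripper_width: 0.003
gripper_force: 0.0
t 6.37 tip [  -0.9 -159.8  314.3] F [0.5 1.2 0.3] w 0.0 j [ 10.  15.   4.  -0. -79.  10.]
shift [ 1.000e-01 -7.000e-01  1.143e+02] turn [ 0.2  0.1 -0.1]
```

```bash
python3 -m creep '[[-1,0,0,40,0,0,0],[-1,0,0,80,0,0,0],[-1,0,0,110,0,0,0],[-1,0,0,111,0,0,0],[-1,0,0,111,0,0,0]]'; python3 go.py 0 -100 203
```

```text
time_s: 6.78
tcp_pos: [0.5794, -0.0591, 0.3866]
ee_rot: [[0.346, -0.938, -0.004], [-0.938, -0.346, -0.001], [-0.0, 0.004, -1.0]]
wrist_force: [0.3, -0.2, 1.3]
gripper_width: 0.008
gripper_force: 0.0
t 6.78 tip [  -0.9 -158.6  204.4] F [ 0.2 -0.3  1.3] w 0.01 j [ 10.  19.  -7.   0. -64.  10.]
shift [-58.7  -0.3   1.4] turn [0.2 0.  0.1]
```

```bash
python3 -m creep '[[-1,-12,0,1,0,0,0],[-1,-22,0,1,0,0,0],[-1,-28,0,1,0,0,0],[-1,-34,0,1,0,0,0],[-1,-40,0,1,0,0,0],[-1,-46,0,1,0,0,0],[-1,-52,0,1,0,0,0],[-1,-58,0,1,0,0,0]]'; python3 go.py 0 -100 203
```

```text
time_s: 7.45
tcp_pos: [0.5597, -0.0055, 0.3872]
ee_rot: [[0.343, -0.939, 0.001], [-0.939, -0.343, 0.0], [0.0, -0.001, -1.0]]
wrist_force: [2.4, -3.3, 1.9]
gripper_width: 0.002
gripper_force: 1.6
t 7.45 tip [-1.000e-01 -1.016e+02  2.050e+02] F [ 1.2 -3.9  1.9] w 0.0 j [ 16.  16. -10.   0. -63.   4.]
shift [-1.6 -0.2  2. ] turn [-0.1 -0.  -0. ]
```

```bash
python3 -m creep '[[-1,-11.5,0,0,0,0,0],[-1,-22.5,0,-1,0,0,0],[-1,-33,0,1,0,0,0],[-1,-44,0,3,0,0,0],[-1,-54,0,7,0,0,0],[-1,-64.5,0,11,0,0,0],[-1,-74,0,16,0,0,0],[-1,-83,0,22,0,0,0]]'; python3 go.py 0 -17 182
```

```text
time_s: 8.12
tcp_pos: [0.5308, 0.0732, 0.3642]
ee_rot: [[0.344, -0.939, -0.0], [-0.939, -0.344, 0.0], [-0.0, 0.0, -1.0]]
wrist_force: [0.2, -0.9, 0.8]
gripper_width: 0.004
gripper_force: 1.1
t 8.12 tip [ -0.4 -17.7 182. ] F [-0.2 -0.9  0.8] w 0.0 j [ 25.  15. -16.  -0. -59.  -5.]
shift [-0.7 -0.4 -0. ] turn [0. 0. 0.]
```

```bash
python3 -m creep '[[-1,-9,0,7,0,0,0],[-1,-17,0,14,0,0,0],[-1,-24,0,22,0,0,0],[-1,-31,0,31,0,0,0],[-1,-36,0,40,0,0,0],[-1,-41.5,0,50,0,0,0],[-1,-45,0,60,0,0,0],[-1,-49,0,70,0,0,0]]'; python3 go.py 0 35 88
```

```text
time_s: 8.78
tcp_pos: [0.5142, 0.1184, 0.2936]
ee_rot: [[0.344, -0.939, -0.0], [-0.939, -0.344, -0.0], [-0.0, 0.0, -1.0]]
wrist_force: [0.6, -0.8, 1.1]
gripper_width: 0.004
gripper_force: 0.6
t 8.78 tip [ -0.4  30.4 111.4] F [ 0.3 -0.9  1.1] w 0.0 j [ 31.  19. -22.  -0. -49. -10.]
shift [-4.6 -0.3 23.4] turn [ 0.  0. -0.]
```

```bash
python3 -m creep '[[-1,-2,0,7,0,0,0],[-1,-4,0,14,0,0,0],[-1,-5,0,19,0,0,0],[-1,-5,0,22,0,0,0],[-1,-5,0,24,0,0,0],[-1,-5,0,24,0,0,0],[-1,-5,0,24,0,0,0]]'; python3 go.py 0 35 88
```

```text
time_s: 9.37
tcp_pos: [0.5123, 0.1228, 0.273]
ee_rot: [[0.344, -0.939, -0.0], [-0.939, -0.344, -0.0], [0.0, 0.0, -1.0]]
wrist_force: [-7.2, 0.2, 15.8]
gripper_width: 0.002
gripper_force: 7.7
t 9.37 tip [-0.7 35.1 90.8] F [-6.7  2.7 15.8] w 0.0 j [ 31.  21. -23.   0. -46. -11.]
shift [ 0.2 -0.6  2.8] turn [ 0. -0.  0.]
```

Stopped hard at 90.8 mm, where 90 is expected. I lift off and check.

```bash
python3 -m creep '[[-1,0,0,-20,0,0,0],[-1,0,0,-60,0,0,0],[-1,0,0,-100,0,0,0],[-1,0,0,-140,0,0,0],[-1,0,0,-180,0,0,0],[-1,0,0,-200,0,0,0],[-1,0,0,-200,0,0,0],[-1,0,0,-200,0,0,0]]' | head -1
python3 - <<'E'
from go import *
ims=[]
for n in("scene","wrist"):
    p,d,P=snap(n); ims.append(p); Q=((P-C)@M.T*1e3)
    b=(d>0)&(Q[...,2]>80)&(Q[...,2]<110)&(abs(Q[...,0])<130)&(abs(Q[...,1])<82)
    A=np.c_[Q[b][:,:2],np.ones(b.sum())]; k=np.linalg.lstsq(A,Q[b][:,2],rcond=None)[0]
    print(n,b.sum(),"tilt x,y",k[:2].round(4),"z0",k[2].round(1),np.percentile(Q[b],[1,99],0).round(1))
cv2.imwrite("pics/e.png",cv2.cvtColor(cv2.resize(np.hstack(ims),(800,300)),cv2.COLOR_RGB2BGR))
E
python3 go.py
```

```text
time_s: 10.03
scene 8456 tilt x,y [-0.0012  0.0034] z0 90.2 [[-125.5  -79.7   83.2]
 [ 129.3   78.6   93.4]]
wrist 28179 tilt x,y [0.0002 0.0016] z0 89.4 [[-127.1  -78.5   87.3]
 [ 126.5   78.8   91.3]]
t 10.13 tip [ -1.1  35.1 287. ] F [ 0.2  0.1 -0.7] w 0.0 j [ 31.  10.  -7.  -0. -73. -11.]
```

View pics/e.png

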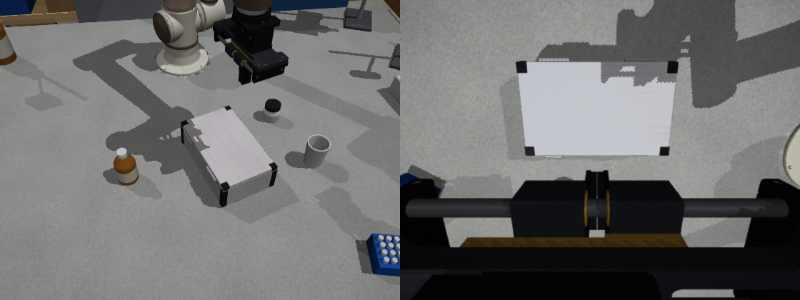

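The case is fully shut: the cover's top is flat at 90 mm with a tilt of 0.003 rad or less. The case and the bystanders are where they stood, and the arm is clear.

```bash
python3 -c "
from station import r
print(r.finish_job())"
```

```text
the job is handed in; nothing more can be done
None
```

I folded the flap flat over the vials and then shut the cover (last measured within 0.004 rad of flat). In the last pictures the case, bottle, beaker and jar are where they started, and I handed the job in at about 10 s; the hand-in returned no verdict.

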